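# Unnest two lab beakers and sort them by size

### The arm

A 6-joint arm with a two-finger parallel gripper is mounted at the origin on the work surface. World frame = base frame: x ahead of the robot, y to its left, z up, the work surface at z = 0. Lengths are in m, angles in degrees, forces in N, time in s.
With the tool pointing down it reaches from about 0.375 to 0.9 m from the base axis. Payload 3.1 kg.
Tool frame: the origin (TCP) lies midway between the tips of the shut fingers; the grasp point (between the pads) lies 19 mm behind it; z points along the fingers, y is the direction in which the jaws open and shut (so a half turn about z gives the same grasp; the last joint's range is limited). The gripper opens to 87 mm and grips with 3 to 60 N. Pads are 19 mm wide; open, the fingers measure 117 mm over their backs; the gripper's body (75 mm by 190 mm) begins 51 mm behind the grasp point.
Start: joints at [65.632, 30.224, 82.088, -0, 67.689, -10.227], TCP at [0.153, 0.606, 0.223] pointing down, gripper open.
Joint ranges: [-176.69, 176.69], [-43.24, 126.21], [12.49, 139.97], [-82, 262], [0, 151.66], [-163.58, 163.58]. Speed limits (degrees/s): [159.86, 159.86, 180, 180, 180, 180].

### API

Orientations are given as a 3x3 rotation matrix whose columns are the frame's x, y, z axes.
In Python, from rig import status, vision, bot, models gives the robot as it stands.
- The arm moves only by the tool send_rows, never from a script. Its argument "moves" is a list of rows, each a list of 7 numbers: the shift along the tool's x, y, z in units of 25 mm (1.0 is 25 mm), then the turn, a rotation vector about the tool's x, y, z in units of 10 degrees (1.0 is 10 degrees), then the closure, from -1 (fully open) to 1 (shut), so that 0 is half open. In form: [[dx, dy, dz, rx, ry, rz, hand], ...]. A call has 1 to 12 rows; each row shifts and turns the commanded pose from where the row before left it, along the tool's axes as they then stand; what a row does not reach is not made up. A row lasts 1/8 s, in which the tool goes at most 62.5 mm and 10.7 degrees, less where a joint would pass 70% of its speed; a pose out of reach is approached as far as the arm can. A call is refused whole if a number of a shift passes 1 or a number of a turn 1, either way. A call with a gripper value outside its range is refused whole. The fingers move at their own pace and stop on an object; the grip force is fixed at half the most. Time passes only in rows, so rows that do not move let the fingers close. It gives the time, the measured TCP pose, the force and the opening at its end, in the units of the state.
- status.read_state(): the state, without advancing time (a new reading comes with each control period).
- vision.capture(name): name is "scene" or "top"; returns a dict with "img" (480x640x3 uint8, red, green, blue), "depth" (480x640 float32, m along the optical axis (not along the pixel's ray), 0 where there is no reading), "fx", "fy", "cx", "cy" (pixels), "pose" (4x4, takes a point from camera to world coordinates). Camera axes: x right, y up, looking along -z (the intrinsics and any distortion apply to the point x, -y, -z); pixel columns grow to the right and rows downward; lengths in m; the calibration is good to about 2 mm. A picture is of the moment at which its call begins.
- bot.hand_in(): hands the job in, once; it reports no verdict.
Trained networks look in the newest picture that a camera, given by its name, has taken for a name from the list of things; names that differ only in an ending like _2 or _b are one class to them, and where a whole thing is asked for, a point or a joint stands for the part that bears it (a point fixed in the world has none). Each returns a list of dicts, best first, with "confidence" (0 to 1); they miss things now and then, are a little off and sometimes report something else, mostly with a low value. They report only what shows in the picture. A call takes as long as a camera call. They do not tell look-alikes from the thing itself.
- models.masks_of(camera, name): "mask" (480x640 bool, what is visible of it) and "extent" ([left, top, right, bottom] in pixels, round what is visible of it).
- models.landmark_of(camera, name): "point" ([column, row] in pixels: a listed point, or the origin of a listed thing).
The state is a dict: "time_s": time; "joint_positions": joint angles; "qvel": joint speeds; "tau": joint torques, N m; "position": TCP position; "tcp_rot": TCP orientation; "force": force on the tool from outside, world axes, zero at the start; "moment": the same for the moment, N m; "opening": opening from 0.0 (shut) to 1.0 (fully open).
Only numpy, scipy, OpenCV 4.12 (cv2) and the standard library are available. Lean on these libraries where they do the work, as an engineer would, in place of code of your own. Each camera call takes 0.05 s, during which the arm holds its last target.

### The job

A tall blue beaker is nested tightly inside a steel one. Draw the blue beaker straight out and stand it upright on the smallest green pad, and stand the empty steel beaker upright on the middle-sized green pad, each about the middle of its pad. Leave the large steel beaker, the amber bottle and the white jar where they are.

Things in the scene. Friction and masses are not known exactly. Their poses are not given: they have to be found in the camera images.
- small_c (a point): Centre, half-way up, of the tall blue plastic beaker: open-topped round cup with straight walls, 44 mm outside diameter, 130 mm tall, wall 3 mm, about 90 g; z is its upward axis. It starts upright inside the medium steel beaker, standing on that one's inner floor with 1.5 mm play all round, so its lower 80 mm are hidden and its upper 50 mm stand out above the steel rim.
- medium_c (a point): Centre, half-way up, of the medium steel beaker: open-topped round cup with straight walls, 56 mm outside diameter, 85 mm tall, 47 mm bore, inner floor 5 mm above its underside, about 280 g; z is its upward axis. It starts upright on the bench with the blue beaker in it, and is loose.
- pad_small_top (a point): Centre of the top face of the smallest green pad: a fixed flat disc on the bench, 76 mm in diameter and 3 mm thick. Place for the blue beaker.
- pad_medium_top (a point): Centre of the top face of the middle-sized green pad: a fixed flat disc on the bench, 96 mm in diameter and 3 mm thick. Place for the medium steel beaker.
- large: Bystander: large steel beaker, 80 mm in diameter and 95 mm tall, already standing on the largest green pad (120 mm in diameter) at the far side. Origin at the centre of its underside.
- amber: Bystander: amber reagent bottle, 62 mm in diameter and 140 mm tall. Origin at the centre of its underside.
- jar: Bystander: white jar with red lid, 68 mm in diameter and 85 mm tall. Origin at the centre of its underside.
Things that resemble listed ones, but are neither listed nor needed, are in the scene too. Of the things shaped like the part that bears small_c, the blue one is meant.

How it is judged:
By the outcome, as a careful person would: the job done as asked, in the order asked, and still so for the second after the job is handed in, with the robot touching nothing.
It also fails if it takes over 69 s, if anything falls off the work surface, if the arm or the gripper's body presses on something with over 40 N, if the wrist force passes 120 N, or if a joint passes its speed limit or range.

## Working session

There is one attempt and no reset: what is moved stays moved. The work goes in short steps, Python scripts to look and compute and a tool call to move; the robot and the scene stay as the last step left them, time stands still between calls to the robot, and variables do not carry over. Pictures are saved under pics/ and viewed, and the job is handed in when it is done.

Besides the shell and the picture viewer there is one more tool, called after "Call:" as name(argument=value, ...), one argument or row to a line, values as JSON. send_rows: Moves the arm, as the interface text tells. Its arguments: {"type":"object","properties":{"moves":{"type":"array"}},"required":["moves"]}

```bash
mkdir -p pics; ls; cat > h.py <<'E'
import numpy as np, cv2
from rig import status, vision, bot, models
def cap(n,f=None):
    c=vision.capture(n)
    if f: cv2.imwrite('pics/'+f,c['img'][:,:,::-1])
    return c
def world(c,u,v,d=None):
    if d is None: d=c['depth'][int(round(v)),int(round(u))]
    p=np.array([(u-c['cx'])/c['fx']*d,-(v-c['cy'])/c['fy']*d,-d,1])
    return (c['pose']@p)[:3]
def cloud(c):
    v,u=np.mgrid[:480,:640]; d=c['depth']
    P=np.stack([(u-c['cx'])/c['fx']*d,-(v-c['cy'])/c['fy']*d,-d,np.ones_like(d)],-1)
    return (P@c['pose'].T)[...,:3]
def ray_z(c,u,v,z):
    a=c['pose'][:3,3]; b=world(c,u,v,1.0)-a
    return a+b*(z-a[2])/b[2]
E
python3 - <<'E'
from h import *
s=status.read_state()
print({k:np.round(v,3).tolist() for k,v in s.items()})
for n in ['scene','top']:
    c=cap(n,n+'0.png'); print(n,[k for k in c],np.round(c['pose'],3).tolist(),c['fx'],c['cx'],c['cy'])
    P=cloud(c)
    for o in ['small_c','medium_c','pad_small_top','pad_medium_top','large','amber','jar']:
        for r in models.landmark_of(n,o)[:4]:
            u,v=r['point']; print(o,round(r['confidence'],2),np.round(r['point'],1),np.round(world(c,u,v),3))
E
```

```text
pics
{'time_s': 0.0, 'joint_positions': [65.631, 30.279, 82.155, -0.0, 67.688, -10.228], 'qvel': [-0.041, -0.08, -0.073, -0.017, 0.033, 0.049], 'tau': [0.001, -44.004, -17.66, 0.064, 0.058, -0.0], 'position': [0.152, 0.605, 0.222], 'tcp_rot': [[-0.97, 0.244, -0.001], [0.244, 0.97, -0.002], [0.0, -0.002, -1.0]], 'force': [0.247, 0.072, -0.051], 'moment': [-0.009, 0.0, 0.018], 'opening': 0.999}
scene ['img', 'depth', 'fx', 'fy', 'cx', 'cy', 'pose'] [[-0.648, -0.573, 0.501, 1.143], [0.761, -0.505, 0.407, 0.429], [0.02, 0.645, 0.764, 0.926], [0.0, 0.0, 0.0, 1.0]] 615.4193022212725 319.32238614835563 232.8068166449235
small_c 0.84 [306.2 153.2] [ 0.447 -0.177  0.082]
small_c 0.67 [274.  172.6] [ 0.54  -0.178  0.095]
medium_c 0.74 [277.8 181. ] [ 0.537 -0.172  0.074]
medium_c 0.69 [381.  247.4] [0.488 0.051 0.005]
medium_c 0.37 [407.8 390.7] [0.727 0.273 0.063]
pad_small_top 0.57 [379.7 247.4] [0.491 0.05  0.007]
pad_medium_top 0.68 [463.7 320.3] [0.526 0.26  0.008]
large 0.62 [275.8 323.6] [0.772 0.042 0.063]
amber 0.92 [406.6 392.4] [0.728 0.272 0.059]
jar 0.91 [200.8 233. ] [ 0.706 -0.214  0.033]
top ['img', 'depth', 'fx', 'fy', 'cx', 'cy', 'pose'] [[0.016, 0.997, -0.074, 0.521], [-0.999, 0.014, -0.033, -0.025], [-0.032, 0.075, 0.997, 0.947], [0.0, 0.0, 0.0, 1.0]] 478.2683347263378 317.6870431156232 235.58962247558932
small_c 0.87 [426.6 269.5] [ 0.527 -0.206  0.008]
small_c 0.65 [424.6 321.5] [ 0.427 -0.203  0.008]
medium_c 0.66 [426.1 271.3] [ 0.524 -0.205  0.009]
pad_small_top 0.85 [296.1 289.3] [0.484 0.047 0.003]
pad_medium_top 0.75 [187.1 272.8] [0.513 0.264 0.006]
large 0.96 [317.8 159.5] [0.743 0.009 0.006]
amber 0.66 [192.3 179.8] [0.684 0.236 0.085]
jar 0.7 [447.1 190.3] [ 0.669 -0.228  0.087]
```

View pics/scene0.png

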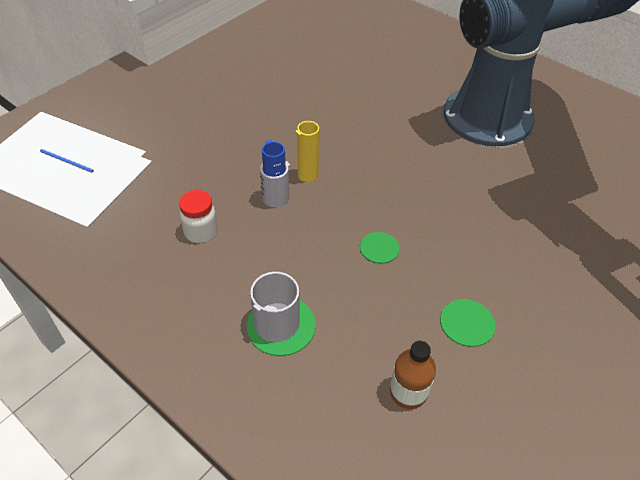

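View pics/top0.png

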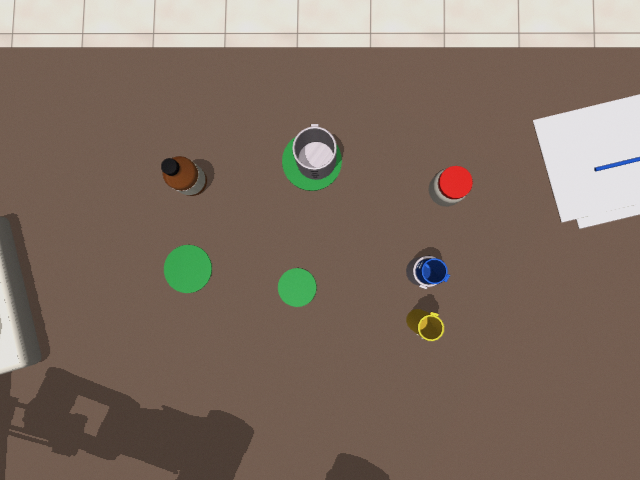

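The scene picture shows blue in steel at about (274,172), with the yellow look-alike at (308,152). The small pad is at (380,247) and the middle pad at (468,322). In the top picture blue is at (433,271), and the pads are at (297,287) and (188,269). Next I'll measure them accurately.

```bash
python3 - <<'E'
from h import *
from scipy.optimize import least_squares
def circ(X,r=None):
    f=lambda p:np.hypot(X[:,0]-p[0],X[:,1]-p[1])-(p[2] if r is None else r)
    s=least_squares(f,[*X.mean(0)[:2],0.03],loss='soft_l1',f_scale=0.002); return np.round(s.x,4),len(X)
C={n:cap(n) for n in ['scene','top']}
for n,c in C.items():
    P=cloud(c); hsv=cv2.cvtColor(c['img'],cv2.COLOR_RGB2HSV); H,S,V=[hsv[...,i].astype(int) for i in range(3)]
    blue=(H>105)&(H<130)&(S>150)&(V>60)&(np.hypot(P[...,0]-.54,P[...,1]+.2)<.08)
    yel=(H>20)&(H<32)&(S>150)
    X=P[blue]; print(n,'blue z',np.round(np.percentile(X[:,2],[1,50,99]),3))
    o=X[(X[:,2]>.09)]; print(' blue all>.09',circ(o,.022),circ(o)); 
    t=X[X[:,2]>.127]; print(' rim',circ(t,.0205))
    m=(np.hypot(P[...,0]-.53,P[...,1]+.2)<.06)&(P[...,2]>.015)&(P[...,2]<.09)&~blue&~yel
    X=P[m]; print(' steel z',np.round(np.percentile(X[:,2],[1,99]),3),circ(X,.028)); 
    Y=P[yel]; Y=Y[Y[:,2]>.01]; print(' yel',circ(Y,.022),np.round(np.percentile(Y[:,2],99),3))
    g=((H>50)&(H<75)&(S>120)).astype(np.uint8)
    k,l,st,ce=cv2.connectedComponentsWithStats(g)
    for i in range(1,k):
        if st[i,4]>200:
            cnt=max(cv2.findContours((l==i).astype(np.uint8),0,1)[0],key=len)
            e=cv2.fitEllipse(cnt); q=ray_z(c,*e[0],.003); X=P[l==i]
            cc=np.array([ray_z(c,u,v,.003)[:2] for u,v in cnt[:,0]])
            print(' pad',np.round(e[0],1),np.round(q,4),'r,',circ(cc),'z',np.round(np.median(X[:,2]),4))
    for nm,(x,y),r in [('jar',(.69,-.22),.07),('amber',(.7,.255),.07),('large',(.75,.02),.08)]:
        m=(np.hypot(P[...,0]-x,P[...,1]-y)<r)&(P[...,2]>.02); print(' ',nm,circ(P[m]))
E
```

```text
scene blue z [0.084 0.119 0.139]
 blue all>.09 (array([ 0.524 , -0.1933,  0.03  ]), 625) (array([ 0.5245, -0.193 ,  0.0204]), 625)
 rim (array([ 0.5245, -0.1929,  0.03  ]), 216)
 steel z [0.016 0.088] (array([ 0.5228, -0.1943,  0.03  ]), 802)
 yel (array([ 0.4286, -0.1883,  0.03  ]), 1150) 0.133
 pad [379.1 247.3] [0.4892 0.0476 0.003 ] r, (array([0.4886, 0.0472, 0.037 ]), 99) z 0.0044
 pad [280.2 325.3] [0.7429 0.0227 0.003 ] r, (array([0.7417, 0.0231, 0.0567]), 223) z 0.0044
 pad [467.3 322.5] [0.5227 0.2664 0.003 ] r, (array([0.5217, 0.2656, 0.0471]), 141) z 0.0046
  jar (array([ 0.6889, -0.2376,  0.0255]), 1458)
  amber (array([0.7081, 0.2665, 0.02  ]), 2136)
  large (array([0.7438, 0.0148, 0.0378]), 2538)
top blue z [0.008 0.104 0.138]
 blue all>.09 (array([ 0.524, -0.193,  0.03 ]), 345) (array([ 0.524 , -0.1932,  0.0203]), 345)
 rim (array([ 0.5239, -0.194 ,  0.03  ]), 185)
 steel z [0.017 0.089] (array([ 0.5245, -0.195 ,  0.03  ]), 394)
 yel (array([ 0.4306, -0.1876,  0.03  ]), 781) 0.134
 pad [312.  159.6] [0.7431 0.0205 0.003 ] r, (array([0.7412, 0.0219, 0.0566]), 213) z 0.0038
 pad [187.4 268.5] [0.5215 0.2647 0.003 ] r, (array([0.5217, 0.2648, 0.0468]), 134) z 0.0037
 pad [296.6 287. ] [0.4887 0.0465 0.003 ] r, (array([0.4889, 0.0466, 0.0367]), 107) z 0.0038
  jar (array([ 0.6823, -0.2385,  0.0243]), 1266)
  amber (array([0.6926, 0.2535, 0.02  ]), 1261)
  large (array([0.7412, 0.0127, 0.0377]), 1101)
```

```bash
python3 - <<'E'
from h import *
a=cap('scene')['img'][125:225,235:345]; b=cap('top')['img'][245:345,385:475]
a=cv2.resize(a,None,fx=4,fy=4,interpolation=cv2.INTER_CUBIC);b=cv2.resize(b,None,fx=4,fy=4,interpolation=cv2.INTER_CUBIC)
cv2.imwrite('pics/z.png',np.hstack([a,b])[:,:,::-1])
E
```

```text
(no output)
```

View pics/z.png

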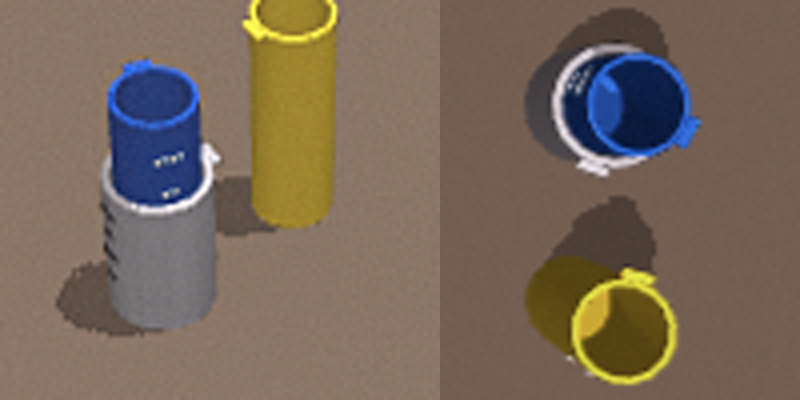

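Call:
send_rows(
  moves=[
    [0,0,0,0,0,-1,-1],
    [0,0,0,0,0,-1,-1],
    [0,0,0,0,0,-1,-1],
    [0,0,0,0,0,-1,-1],
    [0,0,0,0,0,-0.9,-1],
    [0,0,0,0,0,0,-1],
  ],
)

```text
time_s: 1.75
position: [0.1526, 0.606, 0.2225]
tcp_rot: [[-0.822, -0.57, -0.0], [-0.57, 0.822, -0.0], [0.0, 0.0, -1.0]]
force: [0.1, -0.0, 0.4]
opening: 1.001
```

```bash
cat >> h.py <<'E'
def go(t,yaw=None,q=True):
    s=status.read_state(); R=np.array(s['tcp_rot']); p=np.array(s['position'])
    d=R.T@(np.array(t)-p)/.025
    y=np.degrees(np.arctan2(R[1,1],R[0,1]))
    print('t',round(s['time_s'],2),'pos',np.round(p,4),'yaw',round(y,1),'zaxis',np.round(R[:,2],4),'F',np.round(s['force'],1),'open',round(s['opening'],3),'j',np.round(s['joint_positions'],0))
    print('shift units',np.round(d,2), 'rows>=',np.ceil(abs(d).max()))
    if yaw is not None: print('turn z units',round(-((yaw-y+90)%180-90)/10,2))
E
python3 -c "
from h import *
go([.524,-.1935,.222],125)"
```

```text
t 1.75 pos [0.1526 0.606  0.2225] yaw 124.8 zaxis [-0. -0. -1.] F [ 0.1 -0.   0.4] open 1.001 j [ 66.  30.  82.   0.  68. -59.]
shift units [ 6.030e+00 -3.474e+01  2.000e-02] rows>= 35.0
turn z units -0.02
```

Call:
send_rows(
  moves=[
    [0,-1,0,0,0,0,-1],
    [0,-1,0,0,0,0,-1],
    [0,-1,0,0,0,0,-1],
    [0,-1,0,0,0,0,-1],
    [0,-1,0,0,0,0,-1],
    [0,-1,0,0,0,0,-1],
    [0,-1,0,0,0,0,-1],
    [0,-1,0,0,0,0,-1],
    [0,-1,0,0,0,0,-1],
    [0,-1,0,0,0,0,-1],
    [0,-1,0,0,0,0,-1],
    [0,-1,0,0,0,0,-1],
  ],
)

```text
time_s: 3.25
position: [0.3247, 0.3593, 0.2227]
tcp_rot: [[-0.822, -0.569, 0.0], [-0.569, 0.822, 0.0], [-0.001, 0.0, -1.0]]
force: [0.3, -0.2, 0.3]
opening: 0.999
```

Call:
send_rows(
  moves=[
    [0,-1,0,0,0,0,-1],
    [0,-1,0,0,0,0,-1],
    [0,-1,0,0,0,0,-1],
    [0,-1,0,0,0,0,-1],
    [0,-1,0,0,0,0,-1],
    [0.35,-1,0,0,0,0,-1],
    [0.35,-1,0,0,0,0,-1],
    [0.35,-1,0,0,0,0,-1],
    [0.35,-1,0,0,0,0,-1],
    [0.35,-1,0,0,0,0,-1],
    [0.35,-1,0,0,0,0,-1],
    [0.35,-1,0,0,0,0,-1],
  ],
)

```text
time_s: 4.75
position: [0.4457, 0.0779, 0.2228]
tcp_rot: [[-0.822, -0.569, 0.001], [-0.569, 0.822, 0.0], [-0.001, -0.0, -1.0]]
force: [-0.3, -0.2, -0.2]
opening: 1.001
```

```bash
python3 -c "
from h import *
go([.524,-.1935,.222],125)"
```

```text
t 4.75 pos [0.4457 0.0779 0.2228] yaw 124.7 zaxis [ 6.e-04  0.e+00 -1.e+00] F [-0.3 -0.2 -0.2] open 1.001 j [  -4.   17.  106.    0.   57. -129.]
shift units [  3.6  -10.71   0.03] rows>= 11.0
turn z units -0.03
```

Call:
send_rows(
  moves=[
    [0.3,-1,0,0,0,0,-1],
    [0.3,-1,0,0,0,0,-1],
    [0.3,-1,0,0,0,0,-1],
    [0.3,-1,0,0,0,0,-1],
    [0.3,-1,0,0,0,0,-1],
    [0.3,-1,0,0,0,0,-1],
    [0.3,-1,0,0,0,0,-1],
    [0.3,-1,0,0,0,0,-1],
    [0,0,0,0,0,1,-1],
    [0,0,0,0,0,0,-1],
    [0,0,0,0,0,0,-1],
  ],
)

```text
time_s: 6.12
position: [0.5103, -0.1194, 0.2226]
tcp_rot: [[-0.907, -0.422, -0.0], [-0.422, 0.907, 0.0], [0.0, 0.0, -1.0]]
force: [-1.0, -0.9, 0.3]
opening: 0.994
```

```bash
python3 -c "
from h import *
go([.524,-.1935,.096],115)"
```

```text
t 6.12 pos [ 0.5103 -0.1194  0.2226] yaw 115.0 zaxis [-0.  0. -1.] F [-1.  -0.9  0.3] open 0.994 j [ -25.   22.   96.    0.   61. -140.]
shift units [ 0.75 -2.92  5.06] rows>= 6.0
turn z units -0.0
```

Call:
send_rows(
  moves=[
    [0.25,-1,0,0,0,0,-1],
    [0.25,-1,0,0,0,0,-1],
    [0.25,-0.92,0,0,0,0,-1],
    [0,0,1,0,0,0,-1],
    [0,0,1,0,0,0,-1],
    [0,0,0,0,0,0,-1],
    [0,0,0,0,0,0,-1],
  ],
)

```text
time_s: 7.0
position: [0.5247, -0.1946, 0.1732]
tcp_rot: [[-0.907, -0.42, 0.001], [-0.42, 0.907, -0.001], [-0.001, -0.001, -1.0]]
force: [0.2, 0.3, -0.4]
opening: 1.001
```

```bash
python3 -c "
from h import *
c=cap('scene','a1.png'); cap('top','a2.png')
go([.524,-.1935,.096],115)
a=cv2.imread('pics/a1.png')[80:280,180:400];b=cv2.imread('pics/a2.png')[200:400,340:520]
cv2.imwrite('pics/a.png',cv2.resize(np.hstack([a,b]),None,fx=2,fy=2))"
```

```text
t 7.1 pos [ 0.5249 -0.1945  0.1737] yaw 114.9 zaxis [ 0.002  -0.0013 -1.    ] F [-0.2  0.2 -0.4] open 1.006 j [ -32.   29.   95.   -0.   57. -147.]
shift units [0.02 0.06 3.11] rows>= 4.0
turn z units -0.01
```

View pics/a.png

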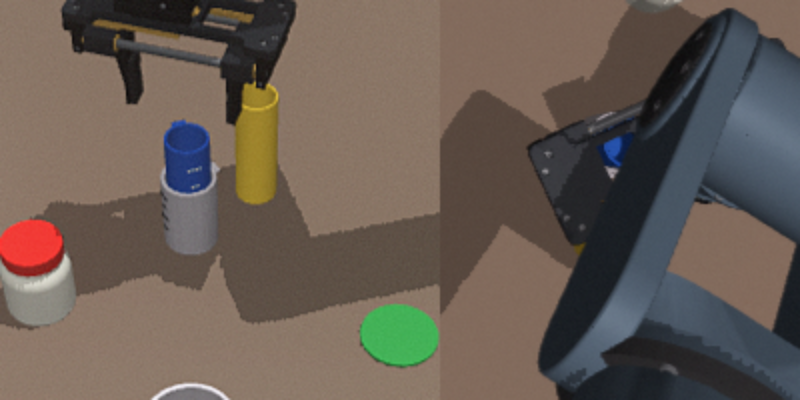

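The fingers straddle blue at (187,150) in the crop and clear yellow at (257,130). The long side of the gripper body lies along the jaws. I'll descend and grip.

Call:
send_rows(
  moves=[
    [0,0.05,1,0,0,0,-1],
    [0,0,1,0,0,0,-1],
    [0,0,0.8,0,0,0,-1],
    [0,0,0.3,0,0,0,-1],
    [0,0,0,0,0,0,-1],
    [0,0,0,0,0,0,1],
    [0,0,0,0,0,0,1],
    [0,0,0,0,0,0,1],
    [0,0,0,0,0,0,1],
    [0,0,0,0,0,0,1],
    [0,0,0,0,0,0,1],
    [0,0,0,0,0,0,1],
  ],
)

```text
time_s: 8.6
position: [0.5238, -0.193, 0.0951]
tcp_rot: [[-0.907, -0.42, 0.001], [-0.42, 0.907, -0.001], [-0.0, -0.001, -1.0]]
force: [0.7, -1.2, 0.8]
opening: 0.507
```

```bash
python3 -c "
from h import *
c=cap('scene','b1.png')
go([.524,-.1935,.096],115)
a=cv2.imread('pics/b1.png')[80:280,180:400]
cv2.imwrite('pics/b.png',cv2.resize(a,None,fx=3,fy=3))"
```

```text
t 8.65 pos [ 0.5238 -0.193   0.0951] yaw 114.9 zaxis [ 6.e-04 -5.e-04 -1.e+00] F [-0.2 -0.8  0.2] open 0.503 j [ -32.   35.   98.   -0.   46. -147.]
shift units [ 0.   -0.02 -0.03] rows>= 1.0
turn z units -0.01
```

View pics/b.png

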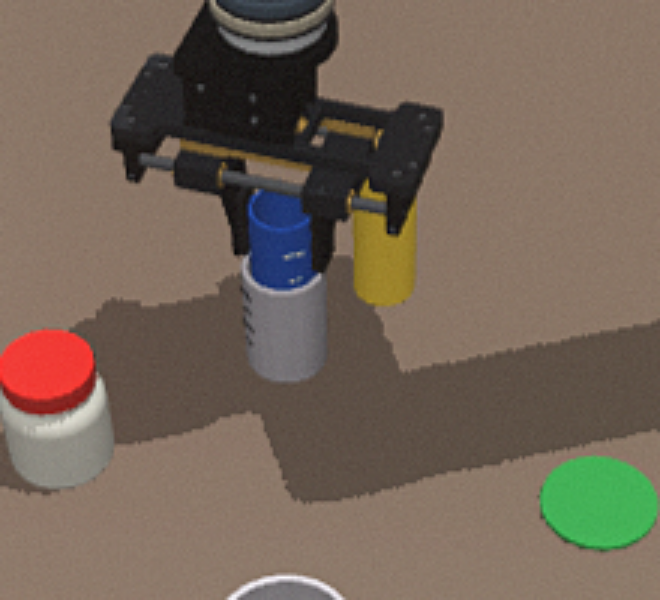

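Opening 0.505 is 44 mm, so blue is held. I'll lift slowly.

Call:
send_rows(
  moves=[
    [0,0,-0.2,0,0,0,1],
    [0,0,-0.3,0,0,0,1],
    [0,0,-0.3,0,0,0,1],
    [0,0,-0.4,0,0,0,1],
    [0,0,-0.4,0,0,0,1],
    [0,0,0,0,0,0,1],
  ],
)

```text
time_s: 9.4
position: [0.5239, -0.1929, 0.1362]
tcp_rot: [[-0.907, -0.42, 0.001], [-0.42, 0.907, -0.001], [-0.001, -0.001, -1.0]]
force: [0.3, 0.4, -1.9]
opening: 0.506
```

```bash
python3 -c "
from h import *
c=cap('scene','c1.png')
go([.524,-.1935,.096],115)
a=cv2.imread('pics/c1.png')[80:280,180:400]
cv2.imwrite('pics/c.png',cv2.resize(a,None,fx=3,fy=3))"
```

```text
t 9.45 pos [ 0.5236 -0.1926  0.1356] yaw 114.9 zaxis [ 5.e-04 -3.e-04 -1.e+00] F [-0.2  0.1 -1.7] open 0.505 j [ -32.   32.   97.    0.   52. -147.]
shift units [-0.   -0.04  1.58] rows>= 2.0
turn z units -0.01
```

View pics/c.png

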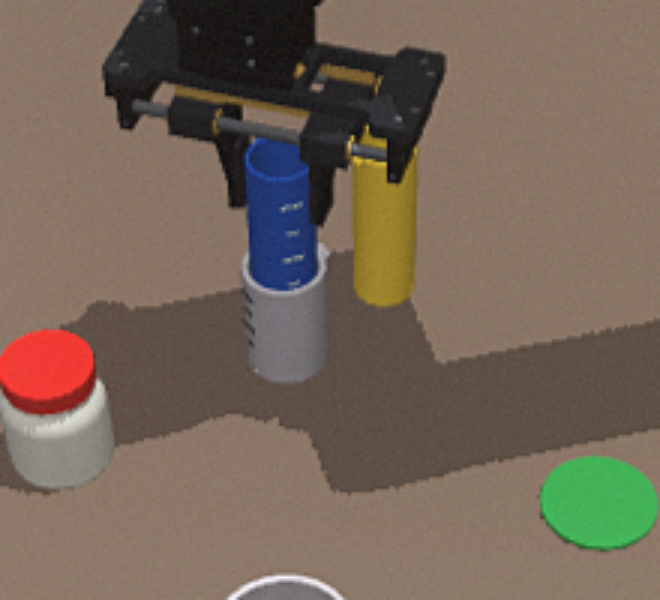

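Steel stays on the bench while blue comes out. I'll keep going.

Call:
send_rows(
  moves=[
    [0,0,-0.4,0,0,0,1],
    [0,0,-0.4,0,0,0,1],
    [0,0,-0.4,0,0,0,1],
    [0,0,-0.4,0,0,0,1],
    [0,0,-0.6,0,0,0,1],
    [0,0,-0.6,0,0,0,1],
    [0,0,-0.2,0,0,0,1],
    [0,0,0,0,0,0,1],
  ],
)

```text
time_s: 10.45
position: [0.5237, -0.1928, 0.2106]
tcp_rot: [[-0.907, -0.42, 0.001], [-0.42, 0.907, -0.001], [-0.001, -0.001, -1.0]]
force: [-0.5, -0.9, -1.3]
opening: 0.504
```

```bash
python3 -c "
from h import *
c=cap('scene','d1.png')
go([.4888,.047,.21],115)
a=cv2.imread('pics/d1.png')[50:280,180:400]
cv2.imwrite('pics/d.png',cv2.resize(a,None,fx=2.5,fy=2.5))"
```

```text
t 10.5 pos [ 0.5234 -0.1926  0.2101] yaw 114.9 zaxis [-1.e-04  1.e-04 -1.e+00] F [ 0.2  0.2 -0.7] open 0.5 j [ -32.   26.   93.    0.   61. -147.]
shift units [-2.77  9.28  0.  ] rows>= 10.0
turn z units -0.01
```

View pics/d.png

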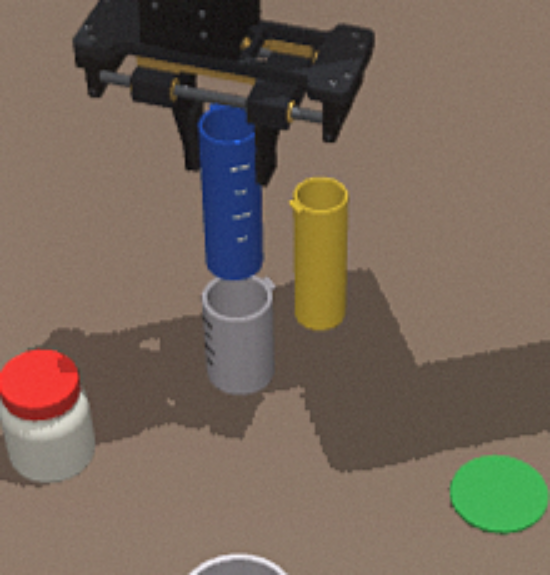

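Call:
send_rows(
  moves=[
    [-0.1,0.4,0,0,0,0,1],
    [-0.27,0.9,0,0,0,0,1],
    [-0.27,0.9,0,0,0,0,1],
    [-0.27,0.9,0,0,0,0,1],
    [-0.27,0.9,0,0,0,0,1],
    [-0.27,0.9,0,0,0,0,1],
    [-0.27,0.9,0,0,0,0,1],
    [-0.27,0.9,0,0,0,0,1],
    [-0.27,0.9,0,0,0,0,1],
    [-0.27,0.9,0,0,0,0,1],
    [-0.24,0.78,0,0,0,0,1],
    [0,0,0,0,0,0,1],
  ],
)

```text
time_s: 12.0
position: [0.4875, 0.0492, 0.21]
tcp_rot: [[-0.906, -0.424, -0.001], [-0.424, 0.906, 0.0], [0.001, 0.001, -1.0]]
force: [1.7, 0.1, -1.4]
opening: 0.504
```

Call:
send_rows(
  moves=[
    [0,0,0.5,0,0,0,1],
    [0,0,0.5,0,0,0,1],
    [0,0,0,0,0,0,1],
    [0,0,0,0,0,0,1],
  ],
)

```text
time_s: 12.5
position: [0.489, 0.0465, 0.1847]
tcp_rot: [[-0.908, -0.42, -0.001], [-0.42, 0.908, 0.0], [0.0, 0.0, -1.0]]
force: [-0.1, -0.8, -2.3]
opening: 0.504
```

```bash
python3 -c "
from h import *
c=cap('scene','e1.png'); P=cloud(c)
go([.4888,.047,.0945],115)
hsv=cv2.cvtColor(c['img'],cv2.COLOR_RGB2HSV); H,S,V=[hsv[...,i].astype(int) for i in range(3)]
m=(H>105)&(H<130)&(S>150)&(V>60)&(np.hypot(P[...,0]-.489,P[...,1]-.047)<.06)
X=P[m]; print(len(X),np.percentile(X[:,2],[1,5,95,99]))
from scipy.optimize import least_squares
for lo in np.arange(.09,.21,.02):
    Y=X[(X[:,2]>lo)&(X[:,2]<lo+.02)]
    if len(Y)>30:
        s=least_squares(lambda p:np.hypot(Y[:,0]-p[0],Y[:,1]-p[1])-.022,Y.mean(0)[:2],loss='soft_l1',f_scale=.002); print(round(lo,2),len(Y),s.x)
a=cv2.imread('pics/e1.png')[100:300,270:490]
cv2.imwrite('pics/e.png',cv2.resize(a,None,fx=2.5,fy=2.5))"
```

```text
t 12.55 pos [0.4891 0.0465 0.185 ] yaw 114.8 zaxis [ 2.e-04 -1.e-04 -1.e+00] F [ 0.2 -0.4 -0.4] open 0.507 j [  -8.   23.  103.   -0.   54. -122.]
shift units [0.   0.02 3.62] rows>= 4.0
turn z units -0.02
1512 [0.09950913 0.10563514 0.2244408  0.22692926]
0.09 107 [0.48781411 0.04548105]
0.11 175 [0.48799707 0.04560792]
0.13 179 [0.48792668 0.04614545]
0.15 177 [0.48798204 0.04602707]
0.17 192 [0.48774393 0.04633779]
0.19 317 [0.48906524 0.04745127]
```

View pics/e.png

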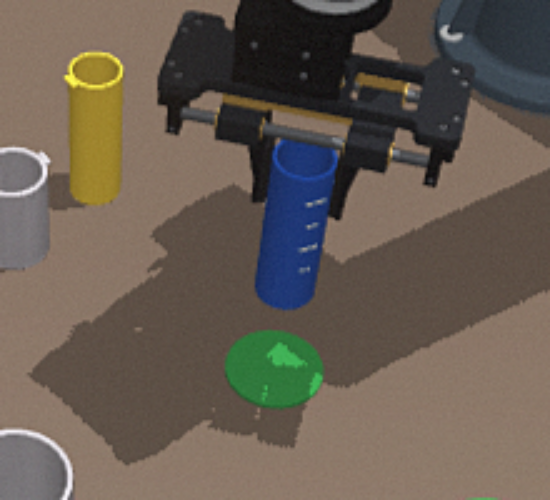

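Blue hangs upright and is centred over the pad within about 1 mm. I'll lower it.

Call:
send_rows(
  moves=[
    [0,0,0.8,0,0,0,1],
    [0,0,0.8,0,0,0,1],
    [0,0,0.8,0,0,0,1],
    [0,0,0.6,0,0,0,1],
    [0,0,0.3,0,0,0,1],
    [0,0,0.1,0,0,0,1],
    [0,0,0,0,0,0,1],
    [0,0,0,0,0,0,1],
  ],
)

```text
time_s: 13.55
position: [0.4893, 0.0469, 0.1006]
tcp_rot: [[-0.907, -0.42, 0.001], [-0.42, 0.907, -0.0], [-0.001, -0.001, -1.0]]
force: [0.7, 0.5, -2.1]
opening: 0.506
```

Call:
send_rows(
  moves=[
    [0,0,0.1,0,0,0,1],
    [0,0,0.1,0,0,0,1],
    [0,0,0.08,0,0,0,1],
    [0,0,0,0,0,0,1],
  ],
)

```text
time_s: 14.05
position: [0.4888, 0.047, 0.0931]
tcp_rot: [[-0.907, -0.42, -0.0], [-0.42, 0.907, 0.0], [0.0, 0.0, -1.0]]
force: [-0.2, 0.2, -0.2]
opening: 0.506
```

Call:
send_rows(
  moves=[
    [0,0,0.04,0,0,0,1],
    [0,0,0,0,0,0,1],
    [0,0,0,0,0,0,1],
  ],
)

```text
time_s: 14.42
position: [0.4891, 0.0469, 0.093]
tcp_rot: [[-0.907, -0.42, 0.001], [-0.42, 0.907, -0.0], [-0.001, -0.0, -1.0]]
force: [-1.3, 0.2, 8.2]
opening: 0.506
```

```bash
python3 -c "
from h import *
c=cap('scene','f1.png')
go([.4888,.047,.0945],115)
a=cv2.imread('pics/f1.png')[130:290,310:450]
cv2.imwrite('pics/f.png',cv2.resize(a,None,fx=3.5,fy=3.5))"
```

```text
t 14.47 pos [0.4891 0.0469 0.093 ] yaw 114.9 zaxis [ 8.e-04 -1.e-04 -1.e+00] F [-0.5  0.7  8. ] open 0.501 j [  -8.   32.  108.    0.   40. -122.]
shift units [ 0.01  0.01 -0.06] rows>= 1.0
turn z units -0.01
```

View pics/f.png

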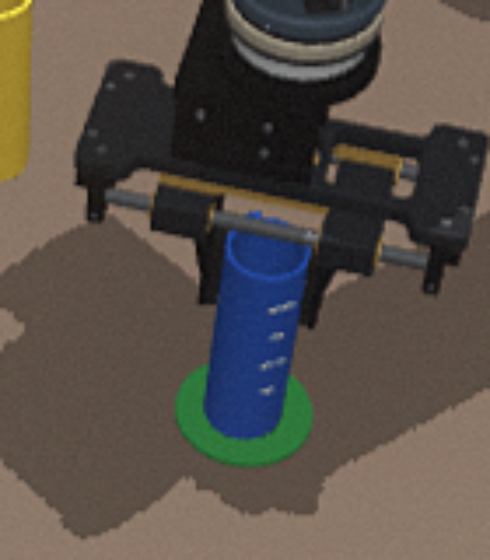

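An 8 N push up confirms contact, and blue stands on the pad. I'll release it and rise.

Call:
send_rows(
  moves=[
    [0,0,-0.03,0,0,0,1],
    [0,0,0,0,0,0,0.6],
    [0,0,0,0,0,0,-0.4],
    [0,0,0,0,0,0,-0.7],
    [0,0,0,0,0,0,-1],
    [0,0,0,0,0,0,-1],
    [0,0,0,0,0,0,-1],
    [0,0,-0.5,0,0,0,-1],
    [0,0,-1,0,0,0,-1],
    [0,0,-1,0,0,0,-1],
    [0,0,-1,0,0,0,-1],
    [0,0,-1,0,0,0,-1],
  ],
)

```text
time_s: 15.98
position: [0.4888, 0.0469, 0.207]
tcp_rot: [[-0.907, -0.42, 0.001], [-0.42, 0.907, -0.0], [-0.001, -0.001, -1.0]]
force: [0.5, -0.3, 0.7]
opening: 0.997
```

```bash
cat > chk.py <<'E'
from h import *
from scipy.optimize import least_squares
def blue(c,ctr=(.489,.047)):
    P=cloud(c);hsv=cv2.cvtColor(c['img'],cv2.COLOR_RGB2HSV); H,S,V=[hsv[...,i].astype(int) for i in range(3)]
    m=(H>105)&(H<130)&(S>150)&(V>60)&(np.hypot(P[...,0]-ctr[0],P[...,1]-ctr[1])<.06)
    X=P[m]; print('blue n',len(X),'z',np.round(np.percentile(X[:,2],[1,99]),3)); fit(X,.022,.135)
def fit(X,r,top):
    for lo in np.arange(.005,top-.015,.02):
        Y=X[(X[:,2]>lo)&(X[:,2]<lo+.02)]
        if len(Y)>30:
            s=least_squares(lambda p:np.hypot(Y[:,0]-p[0],Y[:,1]-p[1])-r,Y.mean(0)[:2]-[.01,.01],loss='soft_l1',f_scale=.002); print(round(lo,3),len(Y),np.round(s.x,4))
def steel(c,ctr):
    P=cloud(c);hsv=cv2.cvtColor(c['img'],cv2.COLOR_RGB2HSV)
    m=(hsv[...,1]<70)&(np.hypot(P[...,0]-ctr[0],P[...,1]-ctr[1])<.06)&(P[...,2]>.01)
    X=P[m]; print('steel n',len(X),'z',np.round(np.percentile(X[:,2],[1,99]),3)); fit(X,.028,.09)
E
python3 -c "
from chk import *
c=cap('scene','g1.png');blue(c);steel(c,(.524,-.194))
go([.524,-.194,.21],95)"
```

```text
blue n 1329 z [0.009 0.136]
0.005 131 [0.4881 0.0463]
0.025 149 [0.4879 0.0461]
0.045 146 [0.4879 0.0461]
0.065 150 [0.4879 0.0461]
0.085 208 [0.4885 0.0465]
0.105 301 [0.4895 0.0473]
steel n 1182 z [0.012 0.089]
0.005 138 [ 0.5229 -0.1928]
0.025 202 [ 0.523  -0.1926]
0.045 324 [ 0.5245 -0.1915]
0.065 389 [ 0.5242 -0.1907]
t 16.02 pos [0.4909 0.0468 0.21  ] yaw 114.9 zaxis [ 0.0072 -0.001  -1.    ] F [ 1.  -0.1  1. ] open 0.999 j [  -8.   21.  102.   -0.   57. -122.]
shift units [ 2.85 -9.29  0.02] rows>= 10.0
turn z units 1.99
```

View pics/g1.png

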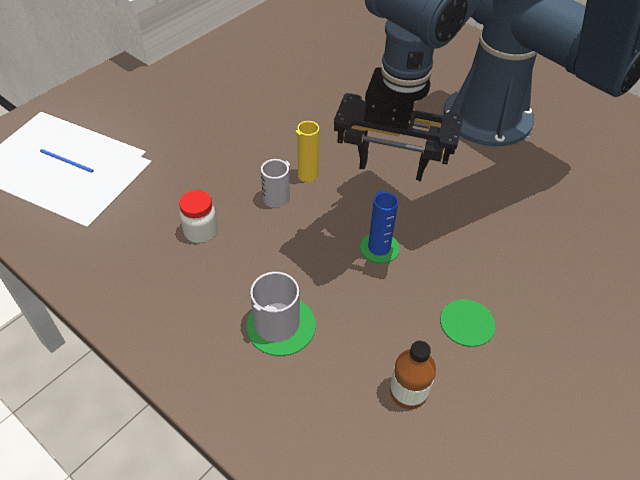

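Blue is upright and centred on its pad: (380,225) in the picture, fit (.488,.046). The empty steel beaker is at (276,183). I'll go to it next.

Call:
send_rows(
  moves=[
    [0.3,-1,0,0,0,0,-1],
    [0.3,-1,0,0,0,0,-1],
    [0.3,-1,0,0,0,0,-1],
    [0.3,-1,0,0,0,0,-1],
    [0.3,-1,0,0,0,0,-1],
    [0.3,-1,0,0,0,0,-1],
    [0.3,-1,0,0,0,0,-1],
    [0.3,-1,0,0,0,0,-1],
    [0.3,-1,0,0,0,0,-1],
    [0,0,0,0,0,1,-1],
    [0,0,0,0,0,1,-1],
    [0,0,0,0,0,0,-1],
  ],
)

```text
time_s: 17.52
position: [0.522, -0.1856, 0.2054]
tcp_rot: [[-0.996, -0.087, -0.0], [-0.087, 0.996, 0.0], [0.0, 0.0, -1.0]]
force: [0.0, 1.3, -0.0]
opening: 0.997
```

```bash
python3 -c "
from chk import *
c=cap('scene');go([.524,-.1925,.036],95)"
```

```text
t 17.57 pos [ 0.5221 -0.1855  0.2054] yaw 95.0 zaxis [ 0.e+00 -1.e-04 -1.e+00] F [0.3 0.3 0.9] open 1.002 j [ -31.   26.   93.   -0.   61. -126.]
shift units [-0.05 -0.28  6.78] rows>= 7.0
turn z units 0.0
```

Call:
send_rows(
  moves=[
    [-0.05,-0.28,0.5,0,0,0,-1],
    [0,0,1,0,0,0,-1],
    [0,0,1,0,0,0,-1],
    [0,0,1,0,0,0,-1],
    [0,0,0.5,0,0,0,-1],
    [0,0,0,0,0,0,-1],
    [0,0,0,0,0,0,-1],
  ],
)

```text
time_s: 18.45
position: [0.5246, -0.1929, 0.1059]
tcp_rot: [[-0.996, -0.085, 0.001], [-0.085, 0.996, -0.001], [-0.001, -0.001, -1.0]]
force: [0.3, 0.2, 0.9]
opening: 0.997
```

```bash
python3 -c "
from chk import *
c=cap('scene','i1.png');go([.524,-.1925,.036],95)
a=cv2.imread('pics/i1.png')[80:280,180:400]
cv2.imwrite('pics/i.png',cv2.resize(a,None,fx=3,fy=3))"
```

```text
t 18.5 pos [ 0.5247 -0.1929  0.1061] yaw 94.9 zaxis [ 0.0017 -0.0011 -1.    ] F [-0.4  0.  -0.4] open 1.006 j [ -32.   35.   98.   -0.   48. -127.]
shift units [0.03 0.02 2.81] rows>= 3.0
turn z units -0.01
```

View pics/i.png

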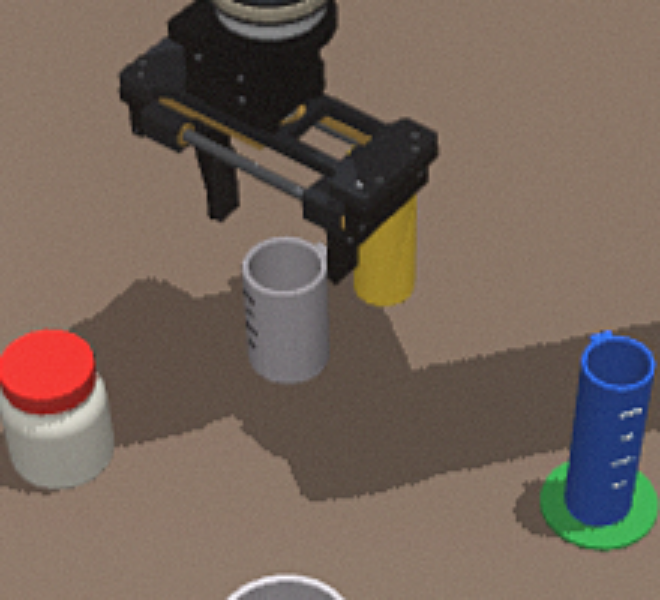

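The fingers straddle the steel rim at (286,265) in the crop, and nothing is in the way of the descent.

Call:
send_rows(
  moves=[
    [0,0,0.6,0,0,0,-1],
    [0,0,0.6,0,0,0,-1],
    [0,0,0.6,0,0,0,-1],
    [0,0,0,0,0,0,-1],
  ],
)

```text
time_s: 19.0
position: [0.5229, -0.1918, 0.0584]
tcp_rot: [[-0.996, -0.085, -0.003], [-0.085, 0.996, 0.002], [0.003, 0.002, -1.0]]
force: [-0.2, 0.5, 0.4]
opening: 0.999
```

Call:
send_rows(
  moves=[
    [0,0,0.5,0,0,0,-1],
    [0,0,0.4,0,0,0,-1],
    [0,0,0.1,0,0,0,-1],
    [0,0,0,0,0,0,-1],
    [0,0,0,0,0,0,1],
    [0,0,0,0,0,0,1],
    [0,0,0,0,0,0,1],
    [0,0,0,0,0,0,1],
    [0,0,0,0,0,0,1],
    [0,0,0,0,0,0,1],
  ],
)

```text
time_s: 20.25
position: [0.5242, -0.1926, 0.0355]
tcp_rot: [[-0.996, -0.085, 0.0], [-0.085, 0.996, -0.0], [-0.0, -0.0, -1.0]]
force: [0.1, -0.3, 1.3]
opening: 0.627
```

```bash
python3 -c "
from chk import *
c=cap('scene','j1.png');go([.524,-.1925,.036],95)
a=cv2.imread('pics/j1.png')[80:280,180:400]
cv2.imwrite('pics/j.png',cv2.resize(a,None,fx=3,fy=3))"
```

```text
t 20.3 pos [ 0.5242 -0.1926  0.0355] yaw 94.9 zaxis [ 4.e-04 -3.e-04 -1.e+00] F [-0.4 -0.3  1.6] open 0.629 j [ -32.   41.   99.   -0.   39. -126.]
shift units [ 0.01  0.01 -0.02] rows>= 1.0
turn z units -0.01
```

View pics/j.png

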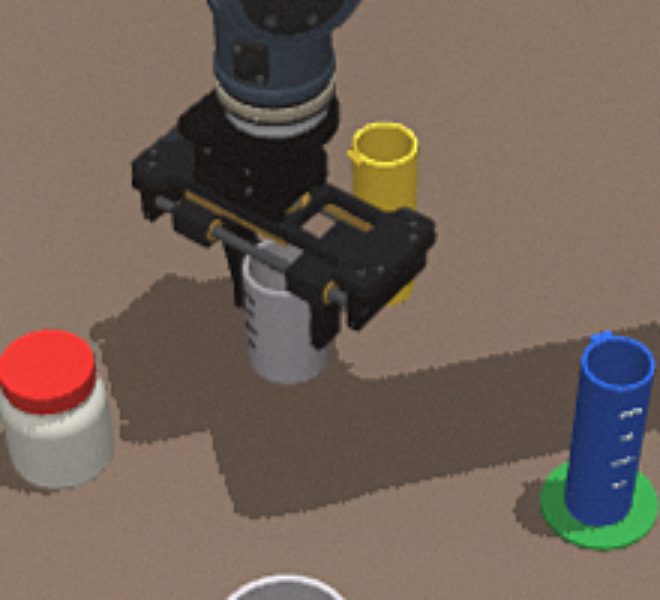

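Call:
send_rows(
  moves=[
    [0,0,-0.2,0,0,0,1],
    [0,0,-0.3,0,0,0,1],
    [0,0,-0.6,0,0,0,1],
    [0,0,-0.9,0,0,0,1],
    [0,0,-0.9,0,0,0,1],
    [0,0,-0.9,0,0,0,1],
    [0,0,-0.9,0,0,0,1],
    [0,0,-0.9,0,0,0,1],
    [0,0,-0.9,0,0,0,1],
    [0,0,-0.9,0,0,0,1],
    [0,0,-0.5,0,0,0,1],
    [0,0,0,0,0,0,1],
  ],
)

```text
time_s: 21.8
position: [0.5244, -0.1926, 0.234]
tcp_rot: [[-0.996, -0.085, 0.002], [-0.085, 0.996, -0.001], [-0.002, -0.001, -1.0]]
force: [0.5, 0.8, -2.6]
opening: 0.627
```

```bash
python3 -c "
from chk import *
c=cap('scene','k1.png');go([.5217,.265,.23],95); steel(c,(.524,-.193))"
```

```text
t 21.85 pos [ 0.5238 -0.1923  0.233 ] yaw 94.9 zaxis [ 2.e-04 -1.e-04 -1.e+00] F [ 0.1  0.3 -2.9] open 0.628 j [ -32.   24.   91.    0.   65. -126.]
shift units [-1.47 18.23  0.12] rows>= 19.0
turn z units -0.01
steel n 5526 z [0.204 0.454]
```

View pics/k1.png

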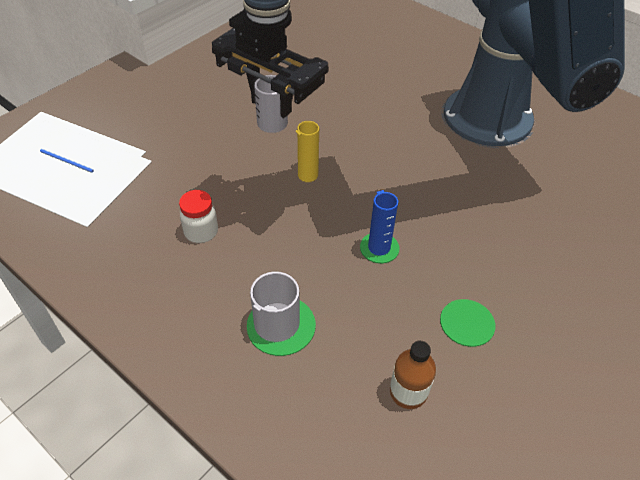

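The steel beaker is held at (270,105), weighs 2.9 N and hangs high. I'll carry it over with plenty of height above blue.

Call:
send_rows(
  moves=[
    [-0.15,0.4,0,0,0,0,1],
    [-0.15,0.8,0,0,0,0,1],
    [-0.15,0.9,0,0,0,0,1],
    [-0.15,0.9,0,0,0,0,1],
    [-0.15,0.9,0,0,0,0,1],
    [-0.15,0.9,0,0,0,0,1],
    [-0.15,0.9,0,0,0,0,1],
    [-0.15,0.9,0,0,0,0,1],
    [-0.15,0.9,0,0,0,0,1],
    [-0.12,0.9,0,0,0,0,1],
    [0,0.9,0,0,0,0,1],
    [0,0.9,0,0,0,0,1],
  ],
)

```text
time_s: 23.35
position: [0.538, 0.0671, 0.2321]
tcp_rot: [[-0.996, -0.086, -0.002], [-0.086, 0.996, 0.001], [0.002, 0.001, -1.0]]
force: [-0.5, 0.3, -2.1]
opening: 0.629
```

Call:
send_rows(
  moves=[
    [0,0.9,0,0,0,0,1],
    [0,0.9,0,0,0,0,1],
    [0,0.9,0,0,0,0,1],
    [0,0.9,0,0,0,0,1],
    [0,0.9,0,0,0,0,1],
    [0,0.9,0,0,0,0,1],
    [0,0.9,0,0,0,0,1],
    [0,0.9,0,0,0,0,1],
    [0,0.6,0,0,0,0,1],
    [0,0.3,0,0,0,0,1],
    [0,0,0,0,0,0,1],
    [0,0,0,0,0,0,1],
  ],
)

```text
time_s: 24.85
position: [0.5219, 0.2659, 0.2327]
tcp_rot: [[-0.996, -0.084, -0.0], [-0.084, 0.996, -0.0], [0.0, -0.0, -1.0]]
force: [0.3, -0.2, -2.7]
opening: 0.628
```

```bash
python3 -c "
from chk import *
c=cap('scene','l1.png');go([.5217,.265,.039],95)"
```

```text
t 24.9 pos [0.522  0.2658 0.2328] yaw 94.8 zaxis [-1.e-04 -4.e-04 -1.e+00] F [ 0.2  0.4 -1.4] open 0.625 j [ 16.  27.  87.  -0.  66. -79.]
shift units [ 0.01 -0.03  7.75] rows>= 8.0
turn z units -0.02
```

Call:
send_rows(
  moves=[
    [0,-0.03,0.5,0,0,0,1],
    [0,0,0.9,0,0,0,1],
    [0,0,0.9,0,0,0,1],
    [0,0,0.9,0,0,0,1],
    [0,0,0.9,0,0,0,1],
    [0,0,0.9,0,0,0,1],
    [0,0,0.6,0,0,0,1],
    [0,0,0.4,0,0,0,1],
    [0,0,0,0,0,0,1],
    [0,0,0,0,0,0,1],
  ],
)

```text
time_s: 26.15
position: [0.5226, 0.2659, 0.0834]
tcp_rot: [[-0.996, -0.085, 0.001], [-0.085, 0.996, 0.0], [-0.001, 0.0, -1.0]]
force: [0.4, 0.7, -2.2]
opening: 0.629
```

```bash
python3 -c "
from chk import *
c=cap('scene','m1.png');go([.5217,.265,.0385],95)
P=cloud(c);hsv=cv2.cvtColor(c['img'],cv2.COLOR_RGB2HSV)
m=(hsv[...,1]<70)&(hsv[...,2]>90)&(np.hypot(P[...,0]-.522,P[...,1]-.265)<.05)&(P[...,2]>.01)
X=P[m]; print(len(X),np.percentile(X[:,2],[1,99])); fit(X,.028,.14)
a=cv2.imread('pics/m1.png')[220:420,380:600]
cv2.imwrite('pics/m.png',cv2.resize(a,None,fx=3,fy=3))"
```

```text
t 26.2 pos [0.5226 0.266  0.0836] yaw 94.9 zaxis [ 1.8e-03  5.0e-04 -1.0e+00] F [-0.7 -0.7 -2.1] open 0.629 j [ 16.  38.  94.  -0.  48. -79.]
shift units [ 0.04 -0.04  1.8 ] rows>= 2.0
turn z units -0.01
3727 [0.0534539  0.46193549]
0.045 157 [0.5213 0.2659]
0.065 256 [0.5223 0.2657]
0.085 288 [0.523  0.2664]
0.105 304 [0.5234 0.2652]
```

View pics/m.png

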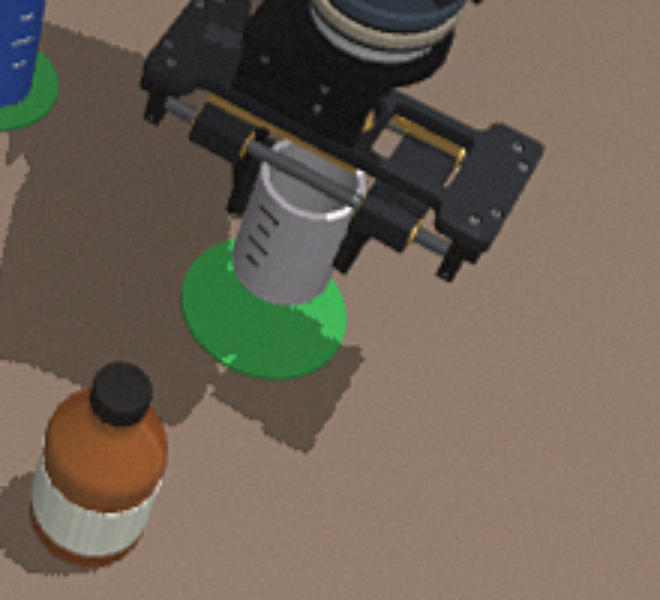

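The steel beaker hangs upright and centred. I'll lower it gently.

Call:
send_rows(
  moves=[
    [0,0,0.5,0,0,0,1],
    [0,0,0.5,0,0,0,1],
    [0,0,0.4,0,0,0,1],
    [0,0,0.2,0,0,0,1],
    [0,0,0,0,0,0,1],
    [0,0,0,0,0,0,1],
  ],
)

```text
time_s: 26.95
position: [0.5222, 0.2658, 0.043]
tcp_rot: [[-0.996, -0.085, 0.001], [-0.085, 0.996, 0.0], [-0.001, 0.0, -1.0]]
force: [0.7, 0.0, -2.8]
opening: 0.632
```

Call:
send_rows(
  moves=[
    [0,0,0.1,0,0,0,1],
    [0,0,0.08,0,0,0,1],
    [0,0,0,0,0,0,1],
    [0,0,0,0,0,0,1],
  ],
)

```text
time_s: 27.45
position: [0.5221, 0.2658, 0.0385]
tcp_rot: [[-0.996, -0.085, 0.0], [-0.085, 0.996, 0.0], [-0.0, 0.0, -1.0]]
force: [0.5, 0.0, -1.0]
opening: 0.628
```

Call:
send_rows(
  moves=[
    [0,0,0.03,0,0,0,1],
    [0,0,0,0,0,0,1],
    [0,0,0,0,0,0,1],
  ],
)

```text
time_s: 27.82
position: [0.5222, 0.2658, 0.0385]
tcp_rot: [[-0.996, -0.085, 0.001], [-0.085, 0.996, 0.0], [-0.001, 0.0, -1.0]]
force: [-1.2, -0.8, 6.5]
opening: 0.632
```

The beaker is in contact, so I'll release and rise.

Call:
send_rows(
  moves=[
    [0,0,-0.02,0,0,0,1],
    [0,0,0,0,0,0,0.2],
    [0,0,0,0,0,0,-0.5],
    [0,0,0,0,0,0,-1],
    [0,0,0,0,0,0,-1],
    [0,0,0,0,0,0,-1],
    [0,0,-0.4,0,0,0,-1],
    [0,0,-0.9,0,0,0,-1],
    [0,0,-1,0,0,0,-1],
    [0,0,-1,0,0,0,-1],
    [0,0,-1,0,0,0,-1],
    [0,0,-1,0,0,0,-1],
  ],
)

```text
time_s: 29.32
position: [0.5219, 0.2658, 0.1721]
tcp_rot: [[-0.996, -0.085, 0.001], [-0.085, 0.996, 0.0], [-0.001, 0.0, -1.0]]
force: [0.7, -0.0, -0.2]
opening: 0.998
```

Call:
send_rows(
  moves=[
    [0,0,-1,0,0,0,-1],
    [0,0,-1,0,0,0,-1],
    [0,0,-0.5,0,0,0,-1],
    [0,0,0,0,0,0,-1],
    [0,0,0,0,0,0,-1],
    [0,0,0,0,0,0,-1],
  ],
)

```text
time_s: 30.08
position: [0.5213, 0.2655, 0.2319]
tcp_rot: [[-0.996, -0.085, -0.002], [-0.085, 0.996, -0.001], [0.002, -0.0, -1.0]]
force: [0.1, 0.7, 1.1]
opening: 0.998
```

```bash
python3 -c "
from chk import *
c=cap('scene','n1.png');go([.5217,.265,.0385],95);blue(c);steel(c,(.522,.266))
P=cloud(c)
from scipy.optimize import least_squares
def circ(X):
    return np.round(least_squares(lambda p:np.hypot(X[:,0]-p[0],X[:,1]-p[1])-(p[2]),[*X.mean(0)[:2],0.03],loss='soft_l1',f_scale=0.002).x,4)
for nm,(x,y),r in [('jar',(.69,-.22),.07),('amber',(.7,.255),.07),('large',(.75,.02),.08)]:
    m=(np.hypot(P[...,0]-x,P[...,1]-y)<r)&(P[...,2]>.02); print(' ',nm,circ(P[m]))
"
```

```text
t 30.12 pos [0.5214 0.2656 0.232 ] yaw 94.9 zaxis [-2.1e-03 -6.0e-04 -1.0e+00] F [ 0.5 -0.2  0.6] open 1.0 j [ 16.  27.  87.  -0.  66. -79.]
shift units [-0.03 -0.02  7.74] rows>= 8.0
turn z units -0.01
blue n 1327 z [0.008 0.136]
0.005 132 [0.4879 0.0463]
0.025 142 [0.4881 0.0463]
0.045 143 [0.4879 0.046 ]
0.065 152 [0.4879 0.0462]
0.085 206 [0.4885 0.0465]
0.105 291 [0.4896 0.0475]
steel n 12789 z [0.021 0.592]
0.005 166 [0.521  0.2659]
0.025 307 [0.5224 0.266 ]
0.045 399 [0.5233 0.2664]
0.065 460 [0.5234 0.2666]
  jar [ 0.6889 -0.2375  0.0255]
  amber [0.7079 0.2666 0.0201]
  large [0.7438 0.0148 0.0379]
```

View pics/n1.png

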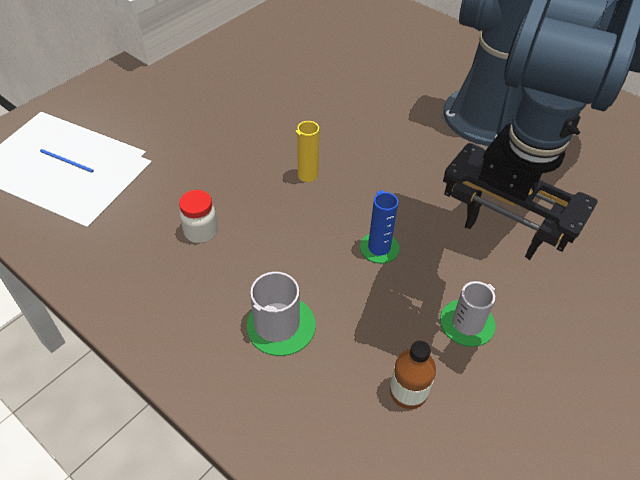

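Both beakers stand upright in the middle of their pads: blue at (382,225) and steel at (474,308). The bystanders read as before and the gripper is clear, so I'm handing in.

```bash
python3 -c "
from rig import bot
print(bot.hand_in())"
```

```text
the job is handed in; nothing more can be done
None
```

I drew the blue beaker straight out of the steel one and stood it on the smallest pad. I then stood the empty steel beaker on the middle-sized pad and handed in at about 30 s of the 69 s allowed.

- **Position:** In the last picture both beakers stand upright within about 2 mm of their pad centres. Blue measured about (0.488, 0.046) against a pad at (0.489, 0.047). Steel measured about (0.522, 0.266) against (0.522, 0.265).
- **Bystanders:** The large beaker, amber bottle and jar read the same as before, within 0.2 mm. The yellow look-alike looks unmoved, though I did not measure it again.
- **Forces and clearance:** The highest force reading I saw was about 8 N, when I set blue down. The gripper is clear of everything.
- **Disagreements:** With steel gripped, the jaws read about 55 mm open, slightly under its 56 mm diameter. The centre fits drift 2–3 mm from bottom to top of each beaker. They did so while the beakers were still in the gripper too, so I took it as fitting error, not tilt. No check failed.

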